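# Stand the fallen pot back in its row

### The arm

A 6-joint arm with a two-finger parallel gripper is mounted at the origin on the work surface. World frame = base frame: x ahead of the robot, y to its left, z up, the work surface at z = 0. Lengths are in m, angles in rad, forces in N, time in s.
With the tool pointing down it reaches from about 0.35 to 0.8 m from the base axis. Payload 7.3 kg.
Tool frame: the origin (TCP) lies midway between the tips of the shut fingers; the grasp point (between the pads) lies 19 mm behind it; z points along the fingers, y is the line along which they close (so a half turn about z gives the same grasp; the last joint's range is limited). The gripper opens to 85 mm and grips with 20 to 120 N. Pads are 22 mm wide; open, the fingers measure 114 mm over their backs; the gripper's body (76 mm by 85 mm) begins 54 mm behind the grasp point. The pads swing forward as they close: fully open they stand 13 mm farther back than shut.
Start: joints at [-1.309, 0.342, 1.524, -0, 1.275, -0.146], TCP at [0.208, -0.482, 0.206] pointing down, gripper open.
Joint ranges: [-2.53, 2.53], [-0.77, 2.02], [0.04, 2.7], [-1, 4.14], [0.28, 2.66], [-3.11, 3.11]. Speed limits (rad/s): [2.57, 2.57, 3.14, 3.14, 3.14, 3.14].

### API

Orientations are given as a rotation vector (axis times angle).
In Python, from station import get_state, viewer, bot gives the robot as it stands.
- The arm moves only by the shell command python3 -m handwheel 'ROWS'. ROWS is a JSON object of lists of equal length, an entry for each row: "rotation": the turn, a rotation vector about the tool's x, y, z in degrees, a list of three; "delta_pos": the shift along the tool's x, y, z in m, a list of three; "grip": the opening, from 0 (shut) to 1 (fully open). In form: {"rotation": [[wx, wy, wz], ...], "delta_pos": [[dx, dy, dz], ...], "grip": [grip, ...]}. A call has 1 to 20 rows; each row shifts and turns the commanded pose from where the row before left it, along the tool's axes as they then stand; what a row does not reach is not made up. A row lasts 1/12 s, in which the tool goes at most 41.7 mm and 7.16 degrees, less where a joint would pass 70% of its speed; a pose out of reach is approached as far as the arm can. A call with a gripper value outside its range is refused whole. The fingers move at their own pace and stop on an object; the grip force is fixed at half the most. Time passes only in rows, so rows that do not move let the fingers close. It gives the time, the measured TCP pose, the force, the opening and the grip force at its end, in the units of the state.
- get_state(): the state, without advancing time (a new reading comes with each control period).
- viewer.snapshot(name): name is "scene" or "top"; returns a dict with "img" (420x560x3 uint8, red, green, blue), "range_z" (420x560 float32, m along the optical axis (not along the pixel's ray), 0 where there is no reading), "K" (3x3 intrinsics, pixels), "R" (3x3) and "t" (3): a world point X has camera coordinates R X + t. Camera axes: x right, y down, z forward; pixel columns grow to the right and rows downward; lengths in m; the calibration is good to about 2 mm. A picture is of the moment at which its call begins.
- bot.sign_off(): hands the job in; it is judged then, once.
The state is a dict: "clock": time; "joint_positions": joint angles; "qd": joint speeds; "effort": joint torques, N m; "tool_pos": TCP position; "tcp_rot": TCP orientation; "ft_force": force on the tool from outside, world axes, zero at the start; "ft_torque": the same for the moment, N m; "finger_gap": finger opening in m; "gripper_force": force on a finger pad.
Only numpy, scipy, OpenCV 4.12 (cv2) and the standard library are available. Lean on these libraries where they do the work, as an engineer would, in place of code of your own. Each camera call takes 0.05 s, during which the arm holds its last target. There are 200 camera calls.

### The job

One pot in the row on the bench has been knocked over and lies on its side in front of its place. Without gripping or lifting it, push it up gently with the fingers so that it stands on its base again, then push it back until it stands square against the low rail, in its gap in the row. Leave the planted pots and everything else on the bench as they are.

Things in the scene. Friction and masses are not known exactly. Their poses are not given: they have to be found in the camera images.
- pot: The fallen pot: black, square, 76 mm tall, 84 mm mouth, 68 mm base, 3 mm walls; 0.24 to 0.39 kg. A firm heavy block of substrate fills its lower 42 mm, above it is hollow. Origin: centre of the base's underside; z axis from base to mouth. It lies on its -x wall, x up, base towards the rail (within 20 degrees), origin 34 mm above the mat. Standing, x points to the rail.
- pot_mid (a point): Centre of the fallen pot, on its axis 38 mm from the base. The pot's centre of mass lies lower, about 25 mm from the base. Friction with the mat about 0.5 to 0.7. Standing, the pot tips if pushed at its flared rim, but slides if pushed low on its wall (below 35 mm).
- pot_rim (a point): Middle of the fallen pot's upper mouth edge (x = 42, z = 76 mm in its frame), 83 mm above the mat at the start. Pushed here towards the rail, the pot turns up about its lower base edge (point pot_edge), and after about 30 degrees falls onto its base by itself, then standing about 25 to 75 mm short of the rail.
- pot_edge (a point): Middle of the fallen pot's lower base edge (x = -34, z = 0 mm in its frame), which rests on the mat and about which it turns up.
- rail: Low fixed dark steel rail behind the row: 12 mm thick, 580 mm long, top 40 mm above the bench. Origin at the middle of its near face, on the bench; x points away from the robot's side, square to the face, y along the rail, z up. Before it lies a flat grey mat, 6 mm thick, reaching 263 mm towards the robot and 560 mm along the rail: four places 140 mm wide, where the pots stand.
- rail_face (a point): Middle of the rail's near face at the height of the mat's top (6 mm above the bench), axes as the rail. A pot pushed home touches the rail's top edge with its wall; the centre of its base is then 38 mm before this face.
- planted1: A 3 mm walled black square plastic pot like the fallen one (76 mm tall, 84 mm mouth, 68 mm base), full of growing substrate with grass 25 to 45 mm high in it, standing in its place within 7 mm of the rail. About 0.36 kg. Origin at the centre of its underside, z up. Leave it alone.
- planted2: A 3 mm walled black square plastic pot like the fallen one (76 mm tall, 84 mm mouth, 68 mm base), full of growing substrate with grass 25 to 45 mm high in it, standing in its place within 7 mm of the rail. About 0.36 kg. Origin at the centre of its underside, z up. Leave it alone.
- planted3: A 3 mm walled black square plastic pot like the fallen one (76 mm tall, 84 mm mouth, 68 mm base), full of growing substrate with grass 25 to 45 mm high in it, standing in its place within 7 mm of the rail. About 0.36 kg. Origin at the centre of its underside, z up. Leave it alone.
- mister: Bystander: white plastic bottle with a black cap, 56 mm across, 150 mm tall, on the bench to the left of the row. Origin at the centre of its underside.
- beaker: Bystander: clear plastic beaker, 70 mm across, 85 mm tall, on the bench to the left. Origin at the centre of its underside.
- trowel: Bystander: flat hand trowel with a wooden handle, lying on the bench to the right of the row, 280 mm long along its x axis, blade to +x. Origin under its middle.
- feed: Bystander: amber glass jar with a white cap, 60 mm across, 120 mm tall, on the bench to the right. Origin at the centre of its underside.
Things that resemble listed ones, but are neither listed nor needed, are in the scene too. What is shaped like the pot but turquoise or yellow is not meant.

How it is judged:
By the outcome, as a careful person would: the job done as asked, in the order asked, and still so for the second after the job is handed in, with the robot touching nothing.
It also fails if it takes over 48 s, if anything falls off the work surface, if the arm or the gripper's body presses on something with over 40 N, if the wrist force passes 120 N, or if a joint passes its speed limit or range.

## Working session

There is one attempt and no reset: what is moved stays moved. The work goes in short steps, Python scripts to look and compute and a shell command to move; the robot and the scene stay as the last step left them, time stands still between calls to the robot, and variables do not carry over. Pictures are saved under pics/ and viewed, at most 10 in all, crops included, and the job is handed in when it is done.

```bash
mkdir -p pics; cat > h.py <<'E'
import numpy as np, cv2
from station import get_state, viewer, bot
def snap(n):
    s=viewer.snapshot(n); np.savez('/tmp/%s.npz'%n,**s)
    return s
def pts(s):
    z=s['range_z']; v,u=np.indices(z.shape)
    K=s['K']; c=np.stack([(u-K[0,2])/K[0,0]*z,(v-K[1,2])/K[1,1]*z,z],-1)
    return (c-s['t'])@s['R']
def save(name,img,f=1):
    cv2.imwrite('pics/'+name,cv2.resize(img,None,fx=f,fy=f,interpolation=cv2.INTER_CUBIC)[...,::-1])
E
python3 - <<'E'
from h import *
for n in('top','scene'):
    s=snap(n); save(n+'0.png',s['img'],1.4)
    print(n,s['K'].round(1).tolist(),s['R'].round(3).tolist(),s['t'].round(3))
print(get_state())
E
```

```text
top [[434.8, 0.0, 279.4], [0.0, 434.8, 204.2], [0.0, 0.0, 1.0]] [[0.017, -1.0, -0.014], [-0.985, -0.014, -0.174], [0.174, 0.017, -0.985]] [-0.014  0.48   1.438]
scene [[413.5, 0.0, 282.2], [0.0, 413.5, 209.3], [0.0, 0.0, 1.0]] [[-0.736, 0.677, 0.006], [0.473, 0.52, -0.711], [-0.485, -0.521, -0.703]] [ 0.379 -0.155  1.38 ]
{'clock': 0.1, 'joint_positions': array([-1.30900269e+00,  3.42618075e-01,  1.52492864e+00, -6.94583606e-07,
        1.27539616e+00, -1.46010362e-01]), 'qd': array([-0.00142464, -0.0010029 , -0.00399222, -0.00027494,  0.00240992,
        0.00036249]), 'effort': array([ 2.25042095e-03, -4.34447300e+01, -2.46491164e+01, -1.03132197e-04,
        4.69875740e-03, -7.77530829e-06]), 'tool_pos': array([ 0.20812439, -0.48155628,  0.20551114]), 'tcp_rot': array([-3.07519107e+00, -6.35874836e-01,  1.23704371e-04]), 'ft_force': array([ 0.06203544,  0.23390737, -0.01816069]), 'ft_torque': array([ 0.00911645, -0.01549751, -0.01013034]), 'gripper_force': 0.0, 'finger_gap': 0.08545391468226532}
```

View pics/top0.png

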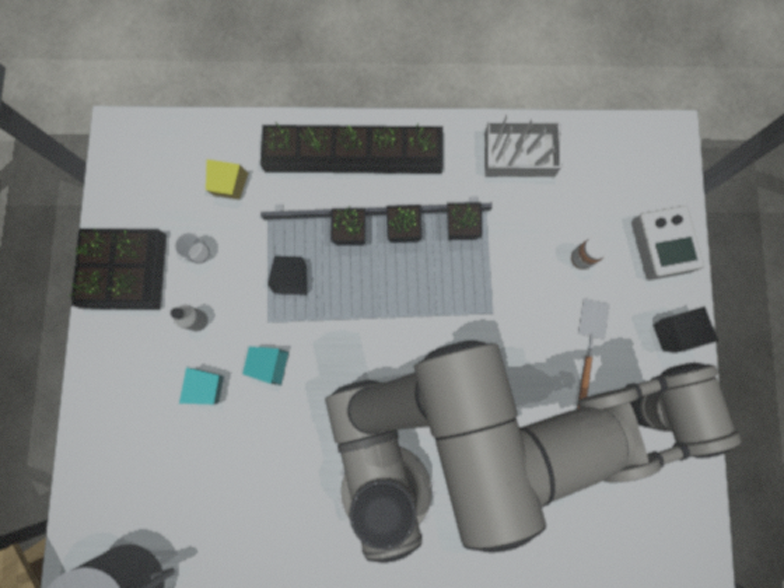

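View pics/scene0.png

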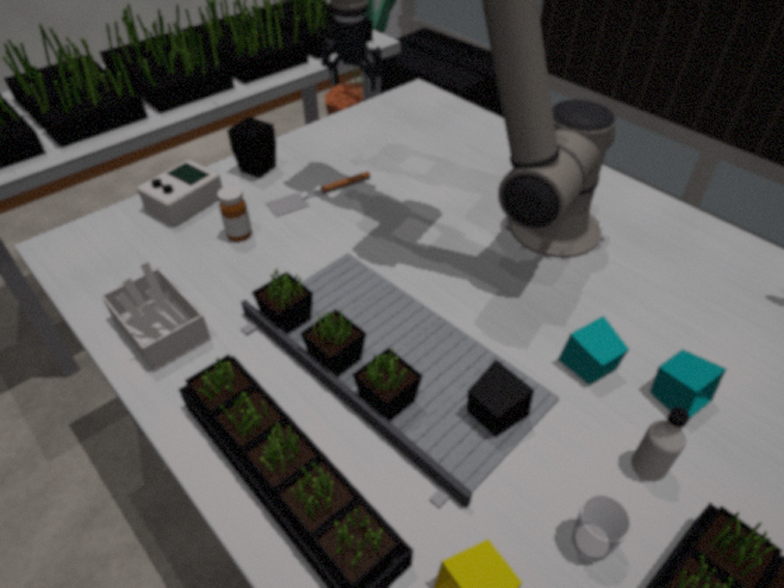

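The top view (at 1.4x) shows two black pot-shaped things. One is on the mat at (289,275), in front of the empty leftmost place. The other is at (685,330), on the bare bench at the right. The one on the mat fits: it lies on its side in front of a gap in the row. Next I'll confirm that in a crop and measure it.

```bash
python3 - <<'E'
from h import *
a=dict(np.load('/tmp/top.npz'));b=dict(np.load('/tmp/scene.npz'))
A=cv2.resize(a['img'][130:240,170:360],None,fx=4,fy=4,interpolation=cv2.INTER_CUBIC)
save('crop.png',A)
P=pts(a);Q=pts(b)
# rail: points with z 0.034..0.046 along rail in top
def show(n,p): print(n,p.round(4).tolist())
u=slice(190,350);v=slice(140,156)
R=P[v,u].reshape(-1,3);m=(R[:,2]>.032)&(R[:,2]<.047);R=R[m]
print(len(R))
g=cv2.fitLine(R[:,:2].astype(np.float32),cv2.DIST_HUBER,0,.01,.01).ravel();print('rail dir,pt',g)
n=np.array([g[1],-g[0]]);n*=np.sign(n[0]);d=(R[:,:2]-g[2:])@n;t=(R[:,:2]-g[2:])@(np.array([-n[1],n[0]]))
print('n',n,'off pct',np.percentile(d,[2,10,50,90,98]),'t',np.percentile(t,[0,1,50,99,100]))
for name,S,box in(('top',P,(175,225,180,230)),('scene',Q,(250,320,325,390))):
    C=S[box[0]:box[1],box[2]:box[3]].reshape(-1,3)
    hi=C[(C[:,2]>.06)&(C[:,2]<.12)]
    print(name,len(hi),hi[:,2].min(),hi[:,2].max(),cv2.minAreaRect(hi[:,:2].astype(np.float32)), hi.mean(0))
    h,e=np.histogram(C[:,2],np.arange(0,.1,.005));print(h)
for cx in (248,288,331):
    S=P[140:175,cx-16:cx+17].reshape(-1,3);S=S[(S[:,2]>.06)&(S[:,2]<.09)];print('planted',cx,S.min(0),S.max(0))
E
```

```text
323
rail dir,pt [ 0.05402147 -0.99853975  0.67143273  0.09000678]
n [0.99853975 0.05402147] off pct [-6.30694896e-03 -5.14579789e-03 -4.87151183e-05  5.56163642e-03
  6.96178510e-03] t [-0.33645797 -0.33277618  0.06559723  0.21829597  0.22064347]
top 507 0.06088700591688999 0.09496270219816517 ((0.5070047378540039, 0.2445741444826126), (0.08335967361927032, 0.07668096572160721), 89.03199768066406) [0.50551687 0.24304931 0.08060656]
[767 605 117  13   7   8   7   5   1   9  10   8   3  10  82 138 146 112
  16]
scene 1178 0.06009382837158201 0.09180944783525455 ((0.5111667513847351, 0.2469640076160431), (0.08351006358861923, 0.07796480506658554), 89.80463409423828) [0.51215498 0.24938425 0.07971434]
[ 980 1462   57   51   41   44   45   51   49   49   49   53   51   47
  149  322  325  268   16]
planted 248 [0.58033439 0.05975726 0.06010418] [0.6639898  0.14255544 0.0896904 ]
planted 288 [ 0.58820815 -0.07750158  0.06029413] [0.67609349 0.00808726 0.08992828]
planted 331 [ 0.59816688 -0.22271534  0.06051149] [ 0.68395243 -0.13753396  0.08969396]
```

View pics/crop.png

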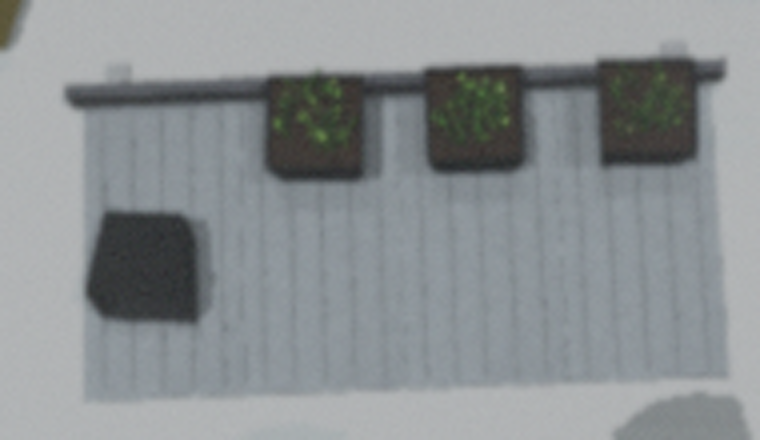

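The crop confirms it: the black pot lies in front of the empty leftmost gap. Its narrow base edge faces the rail (crop row 213, columns 105–185) and its mouth faces the robot (row 320, columns 88–197). Next I'll get its yaw and rim position, and the rail frame.

```bash
python3 - <<'E'
from h import *
from scipy.optimize import least_squares
a=dict(np.load('/tmp/top.npz'));b=dict(np.load('/tmp/scene.npz'))
P=pts(a);Q=pts(b)
n=np.array([.99854,.05402]);t=np.array([-n[1],n[0]])
R=P[138:158,175:365].reshape(-1,3);d=(R[:,:2]-[.67143,.09001])@n
R=R[(R[:,2]>.032)&(R[:,2]<.047)&(abs(d)<.01)]; s=R[:,:2]@t;print('rail ends t',s.min(),s.max(),'face n.x',np.array([.67143,.09001])@n-.006)
for nm,S,bx in(('top',P,(175,225,180,230)),('scene',Q,(250,320,325,390))):
    C=S[bx[0]:bx[1],bx[2]:bx[3]].reshape(-1,3);C=C[(C[:,2]>.068)&(C[:,2]<.1)]
    c=C[:,:2].mean(0)
    f=lambda p:C[:,2]-p[0]-(C[:,:2]-c)@p[1:]
    r=least_squares(f,[.08,0,0],loss='huber',f_scale=.002).x;g=r[1:]
    print(nm,'slope',np.linalg.norm(g),'(exp .21) yaw base dir',np.degrees(np.arctan2(-g[1],-g[0])))
    # trapezoid: side edges & mouth, base edges for yaw by search
    best=[]
    for yaw in np.radians(np.arange(-22,23,1)):
        e=np.array([np.cos(yaw),np.sin(yaw)]);l=np.array([-e[1],e[0]])
        U=(C[:,:2]-c)@e;V=(C[:,:2]-c)@l
        best.append((np.percentile(U,98)-np.percentile(U,2),np.degrees(yaw)))
    print('min extent',min(best))
    yaw=np.arctan2(-g[1],-g[0]);e=np.array([np.cos(yaw),np.sin(yaw)]);l=np.array([-e[1],e[0]])
    U=C[:,:2]@e;V=C[:,:2]@l;k=U<U.min()+.03;kb=U>U.max()-.03
    print('U',np.percentile(U,[1,99]),'V mouth',np.percentile(V[k],[2,98]),'V base',np.percentile(V[kb],[2,98]))
    um=np.percentile(U,1);vm=np.percentile(V,[2,98]).mean();p=e*um+l*vm
    print('rim',p,'rail coords',p@n,p@t)
E
```

```text
rail ends t -0.2902551614387977 0.28728882727866045 face n.x 0.6693120523999999
top slope 0.21411377062927534 (exp .21) yaw base dir -3.7317859805252565
min extent (np.float64(0.07186367032966223), np.float64(-6.000000000000001))
U [0.45337083 0.52783131] V mouth [0.23507781 0.31505463] V base [0.24327315 0.31198007]
rim [0.47032926 0.24523235] rail coords 0.48289003138353326 0.2194671229045451
scene slope 0.2116653892351693 (exp .21) yaw base dir 0.4117596232661149
min extent (np.float64(0.0733049640855499), np.float64(-4.0))
U [0.47550285 0.55084541] V mouth [0.20337265 0.28397706] V base [0.20671422 0.27650635]
rim [0.47373868 0.24718586] rail coords 0.48640000560819924 0.22123360317642465
```

```bash
python3 -m handwheel '{"rotation":[[0,0,6.6],[0,0,6.6],[0,0,6.6],[0,0,6.6],[0,0,0],[0,0,0],[0,0,0],[0,0,0],[0,0,0],[0,0,0],[0,0,0],[0,0,0],[0,0,0],[0,0,0],[0,0,0],[0,0,0],[0,0,0],[0,0,0],[0,0,0],[0,0,0]],"delta_pos":[[0,0,0],[0,0,0],[0,0,0],[0,0,0],[0.03,0,0],[0.03,0,0],[0.03,0,0],[0.03,0,0],[0.03,0,0],[0.03,0,0],[0,-0.037,0],[0,-0.037,0],[0,-0.037,0],[0,-0.037,0],[0,-0.037,0],[0,-0.037,0],[0,-0.037,0],[0,-0.037,0],[0,-0.037,0],[0,-0.037,0]],"grip":[0,0,0,0,0,0,0,0,0,0,0,0,0,0,0,0,0,0,0,0]}'
python3 -m handwheel '{"rotation":[[0,0,0],[0,0,0],[0,0,0],[0,0,0],[0,0,0],[0,0,0],[0,0,0],[0,0,0],[0,0,0],[0,0,0],[0,0,0],[0,0,0]],"delta_pos":[[0,-0.037,0],[0,-0.037,0],[0,-0.037,0],[0,-0.037,0],[0,-0.037,0],[0,-0.037,0],[0,-0.037,0],[0,-0.037,0],[0,-0.037,0],[0,-0.037,0],[0,0,0],[0,0,0]],"grip":[0,0,0,0,0,0,0,0,0,0,0,0]}'
```

```text
clock: 1.77
tool_pos: [0.4071, -0.1202, 0.2059]
tcp_rot: [-3.14, 0.084, 0.001]
ft_force: [1.7, -0.4, -0.2]
finger_gap: 0.0001
gripper_force: 0.0
clock: 2.77
tool_pos: [0.4265, 0.249, 0.2054]
tcp_rot: [3.14, -0.077, -0.002]
ft_force: [-0.1, -1.0, -0.3]
finger_gap: 0.0003
gripper_force: 0.0
```

```bash
python3 -m handwheel '{"rotation":[[0,0,0],[0,0,0],[0,0,0],[0,0,0],[0,0,0],[0,0,0],[0,0,0],[0,0,0],[0,0,0],[0,0,0],[0,0,0],[0,0,0]],"delta_pos":[[0,0,0.03],[0,0,0.03],[0,0,0.03],[0,0,0.02],[0,0,0.012],[0,0,0],[0.008,0,0],[0.007,0,0],[0.005,0,0],[0.004,0,0],[0.004,0,0],[0,0,0]],"grip":[0,0,0,0,0,0,0,0,0,0,0,0]}'
python3 - <<'E'
from h import *
s=snap('scene'); save('pre.png',s['img'][200:420,280:470],3)
E
```

```text
clock: 3.77
tool_pos: [0.4563, 0.246, 0.0845]
tcp_rot: [-3.14, 0.084, -0.002]
ft_force: [0.3, -0.4, 0.1]
finger_gap: 0.0002
gripper_force: 0.0
```

View pics/pre.png

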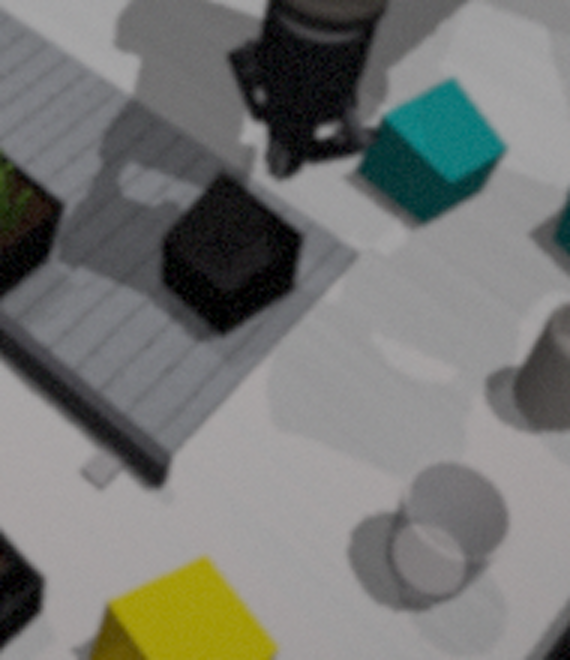

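The crop shows the fingertips at (285,168), just behind the pot's upper mouth edge, which runs from (222,175) to (300,240), and close to its middle. Next I'll lower slightly and make contact.

```bash
python3 -m handwheel '{"rotation":[[0,0,0],[0,0,0],[0,0,0],[0,0,0],[0,0,0],[0,0,0],[0,0,0]],"delta_pos":[[0,0,0.005],[0.003,0,0],[0.003,0,0],[0.003,0,0],[0.003,0,0],[0.002,0,0],[0,0,0]],"grip":[0,0,0,0,0,0,0]}'
```

```text
clock: 4.4
tool_pos: [0.4697, 0.2452, 0.0791]
tcp_rot: [-3.14, 0.084, -0.001]
ft_force: [0.2, -0.6, 0.4]
finger_gap: 0.0
gripper_force: 0.0
```

```bash
python3 -m handwheel '{"rotation":[[0,0,0],[0,0,0],[0,0,0],[0,0,0]],"delta_pos":[[0.002,0,0],[0.002,0,0],[0.002,0,0],[0,0,0]],"grip":[0,0,0,0]}'
```

```text
clock: 4.73
tool_pos: [0.4756, 0.2449, 0.0791]
tcp_rot: [-3.14, 0.083, -0.001]
ft_force: [-0.5, 0.6, 0.2]
finger_gap: 0.0002
gripper_force: 0.0
```

```bash
python3 -m handwheel '{"rotation":[[0,0,0],[0,0,0],[0,0,0],[0,0,0]],"delta_pos":[[0.002,0,0],[0.002,0,0],[0.002,0,0],[0,0,0]],"grip":[0,0,0,0]}'
python3 - <<'E'
from h import *
s=snap('scene'); save('pre2.png',s['img'][230:330,300:420],6)
Q=pts(s)
C=Q[250:320,325:390].reshape(-1,3);C=C[(C[:,2]>.068)&(C[:,2]<.11)&(C[:,0]>.46)]
print(C.min(0),C.max(0))
E
```

```text
clock: 5.07
tool_pos: [0.4815, 0.2446, 0.0791]
tcp_rot: [3.14, -0.083, 0.001]
ft_force: [-0.5, -0.2, -0.3]
finger_gap: -0.0004
gripper_force: 0.0
[0.47223191 0.20561484 0.06805516] [0.55035627 0.28855751 0.10914697]
```

View pics/pre2.png

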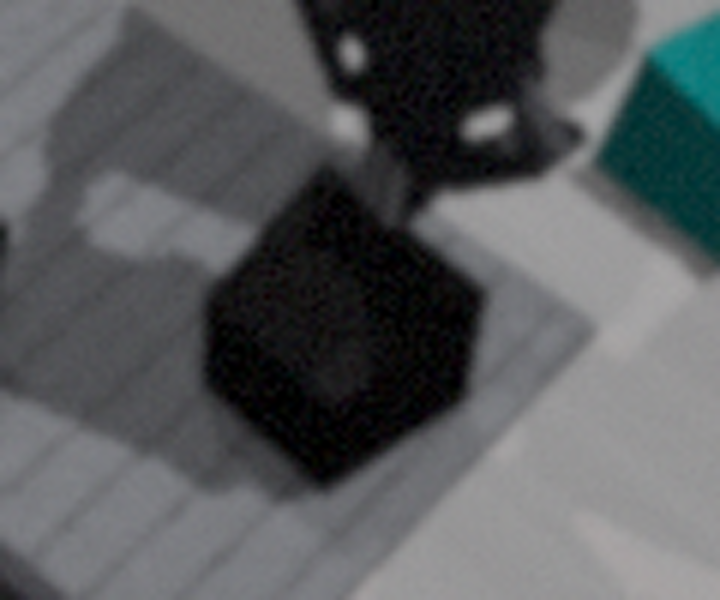

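The crop shows the fingertips at about (390,195), just behind the middle of the mouth edge, which runs from (330,165) to (480,290). They are just short of contact, so I'll keep advancing.

```bash
python3 -m handwheel '{"rotation":[[0,0,0],[0,0,0],[0,0,0],[0,0,0]],"delta_pos":[[0.002,0,0],[0.002,0,0],[0.002,0,0],[0.001,0,0]],"grip":[0,0,0,0]}'
```

```text
clock: 5.45
tool_pos: [0.4885, 0.2442, 0.0791]
tcp_rot: [3.14, -0.083, 0.0]
ft_force: [-0.3, 0.1, -0.3]
finger_gap: 0.0001
gripper_force: 0.0
```

```bash
cat >> h.py <<'E'
def prof():
    s=snap('scene');Q=pts(s)
    C=Q[235:330,310:400].reshape(-1,3);C=C[(C[:,2]>.015)&(C[:,0]>.47)&(C[:,1]>.22)&(C[:,1]<.27)]
    for x in np.arange(.47,.66,.01):
        k=(C[:,0]>=x)&(C[:,0]<x+.01)
        if k.sum()>3: print(round(x,3),k.sum(),np.percentile(C[k,2],[5,50,95]).round(3))
    return s
E
python3 -c "
from h import *
prof()"
```

```text
0.47 28 [0.086 0.089 0.133]
0.48 102 [0.084 0.088 0.161]
0.49 292 [0.083 0.129 0.194]
0.5 352 [0.081 0.177 0.211]
0.51 111 [0.078 0.081 0.245]
0.52 138 [0.076 0.08  0.246]
0.53 91 [0.073 0.076 0.079]
0.54 292 [0.019 0.055 0.076]
```

```bash
python3 - <<'E'
from h import *
s=dict(np.load('/tmp/scene.npz'));Q=pts(s)
save('now.png',s['img'][210:330,290:430],5)
C=Q[200:330,290:430].reshape(-1,3)
for z in np.arange(.07,.16,.01):
    k=(C[:,2]>z)&(C[:,2]<z+.01)&(C[:,0]<.6)&(C[:,1]<.32)
    D=C[k]; print(round(z,2),len(D),D.min(0).round(3),D.max(0).round(3),np.median(D,0).round(3))
X=np.array([get_state()['tool_pos']]);c=X@s['R'].T+s['t'];p=c@s['K'].T;print(p[0,:2]/p[0,2], c[0,2])
u,v=(p[0,:2]/p[0,2]).round().astype(int)
print(s['range_z'][v-6:v+7:2,u-8:u+9:2].round(3)); print(get_state()['ft_force'])
E
```

```text
0.07 794 [0.26  0.105 0.07 ] [0.599 0.32  0.08 ] [0.525 0.262 0.076]
0.08 749 [0.248 0.103 0.08 ] [0.599 0.289 0.09 ] [0.492 0.258 0.083]
0.09 11 [0.474 0.209 0.09 ] [0.485 0.285 0.092] [0.478 0.267 0.09 ]
0.1 5 [0.495 0.239 0.106] [0.5  0.25 0.11] [0.499 0.248 0.108]
0.11 33 [0.486 0.23  0.11 ] [0.501 0.258 0.12 ] [0.497 0.249 0.116]
0.12 35 [0.485 0.232 0.12 ] [0.501 0.259 0.13 ] [0.497 0.25  0.124]
0.13 34 [0.487 0.23  0.13 ] [0.501 0.258 0.139] [0.497 0.247 0.134]
0.14 33 [0.493 0.222 0.14 ] [0.502 0.266 0.15 ] [0.499 0.243 0.147]
0.15 93 [0.478 0.209 0.15 ] [0.504 0.276 0.16 ] [0.499 0.255 0.156]
[361.96832196 272.41316238] 0.9607627859104715
[[0.966 0.964 0.967 0.935 0.93  0.928 0.925 0.922 1.064]
 [0.966 0.965 0.964 0.958 0.934 0.935 0.926 0.957 1.063]
 [0.961 0.959 0.956 0.957 0.959 0.956 0.957 0.951 0.955]
 [0.954 0.958 0.954 0.957 0.955 0.949 0.954 0.952 0.949]
 [0.956 0.951 0.952 0.952 0.951 0.949 0.947 0.946 0.947]
 [0.951 0.947 0.952 0.949 0.947 0.949 0.948 0.945 0.941]
 [0.95  0.948 0.949 0.945 0.942 0.946 0.945 0.942 0.941]]
[ 0.72906153 -0.00637238 -0.24994672]
```

View pics/now.png

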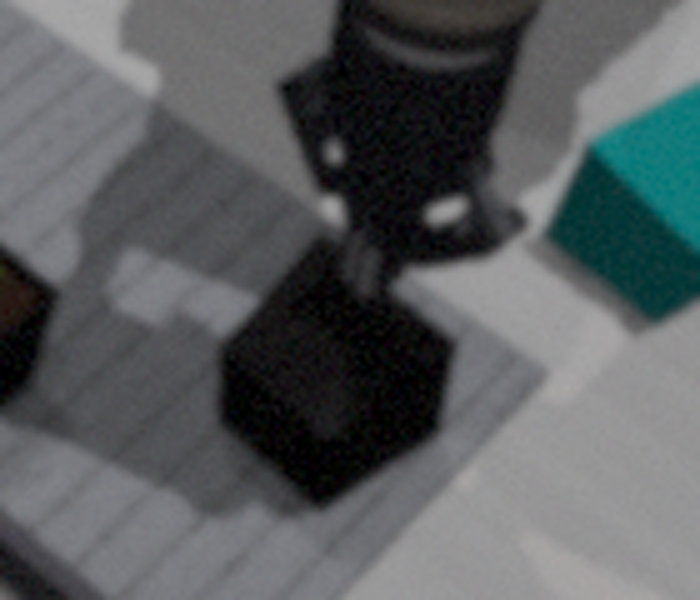

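```bash
python3 - <<'E'
from h import *
s=dict(np.load('/tmp/scene.npz'))
def pr(X):
    p=s['K']@(s['R']@np.array(X)+s['t']);return (p[:2]/p[2]).round(1)
print('pre',[(dx,z,pr([.4563+dx,.246,z])) for dx in(-.011,.011) for z in (.0845,.095,.105)],'seen (374,258)')
print('now',[(dx,z,pr([.4885+dx,.2442,z])) for dx in(-.011,.011) for z in (.079,.09,.1)],'seen (363,269)')
print('rim', pr([.472,.246,.089]))
Q=pts(s)
for u in (358,360,362,364,366): print(u,[(v,*Q[v,u].round(3)) for v in range(258,276,2)])
E
```

```text
pre [(-0.011, 0.0845, array([374.6, 261.5])), (-0.011, 0.095, array([375.4, 258.7])), (-0.011, 0.105, array([376.1, 256. ])), (0.011, 0.0845, array([368.7, 266.5])), (0.011, 0.095, array([369.4, 263.7])), (0.011, 0.105, array([370.1, 261. ]))] seen (374,258)
now [(-0.011, 0.079, array([365. , 269.8])), (-0.011, 0.09, array([365.7, 267. ])), (-0.011, 0.1, array([366.3, 264.3])), (0.011, 0.079, array([358.9, 275. ])), (0.011, 0.09, array([359.6, 272.1])), (0.011, 0.1, array([360.2, 269.5]))] seen (363,269)
rim [367.7 266.4]
358 [(258, np.float64(0.409), np.float64(0.179), np.float64(0.005)), (260, np.float64(0.493), np.float64(0.23), np.float64(0.116)), (262, np.float64(0.479), np.float64(0.223), np.float64(0.09)), (264, np.float64(0.482), np.float64(0.226), np.float64(0.088)), (266, np.float64(0.485), np.float64(0.228), np.float64(0.084)), (268, np.float64(0.489), np.float64(0.231), np.float64(0.084)), (270, np.float64(0.495), np.float64(0.237), np.float64(0.087)), (272, np.float64(0.498), np.float64(0.239), np.float64(0.085)), (274, np.float64(0.502), np.float64(0.243), np.float64(0.
[... 1616 characters left out ...]
p.float64(0.491), np.float64(0.25), np.float64(0.089)), (274, np.float64(0.493), np.float64(0.253), np.float64(0.086))]
366 [(258, np.float64(0.501), np.float64(0.253), np.float64(0.151)), (260, np.float64(0.499), np.float64(0.253), np.float64(0.143)), (262, np.float64(0.497), np.float64(0.253), np.float64(0.133)), (264, np.float64(0.495), np.float64(0.253), np.float64(0.124)), (266, np.float64(0.495), np.float64(0.254), np.float64(0.118)), (268, np.float64(0.497), np.float64(0.256), np.float64(0.115)), (270, np.float64(0.481), np.float64(0.249), np.float64(0.086)), (272, np.float64(0.485), np.float64(0.252), np.float64(0.085)), (274, np.float64(0.491), np.float64(0.257), np.float64(0.088))]
```

The picture shows the fingertips at (363,297), in front of the mouth edge, and the depth puts their visible end at z≈0.104. That is about 25 mm above the reported TCP, so they passed over the wall without touching it. I'll back off, lower, and check the tip height in the depth before pushing.

```bash
python3 -m handwheel '{"rotation":[[0,0,0],[0,0,0],[0,0,0],[0,0,0],[0,0,0],[0,0,0],[0,0,0]],"delta_pos":[[-0.015,0,0],[-0.015,0,0],[-0.012,0,0],[0,0,0.012],[0,0,0.012],[0,0,0],[0,0,0]],"grip":[0,0,0,0,0,0,0]}'
cat >> h.py <<'E'
def tip(box):
    s=snap('scene');Q=pts(s);C=Q.reshape(-1,3);T=get_state()['tool_pos']
    k=(abs(C[:,0]-T[0])<.02)&(abs(C[:,1]-T[1])<.016)
    for z in np.arange(.02,.14,.008):
        D=C[k&(C[:,2]>z)&(C[:,2]<z+.008)]
        if len(D): print(round(z,3),len(D),D.min(0).round(3),D.max(0).round(3))
    return s
E
python3 -c "
from h import *
print(get_state());s=tip(0);save('low.png',s['img'][210:330,290:430],5)"
```

```text
clock: 6.08
tool_pos: [0.4458, 0.2463, 0.0548]
tcp_rot: [3.14, -0.083, -0.002]
ft_force: [0.6, 0.7, 0.5]
finger_gap: 0.0
gripper_force: 0.0
{'clock': 6.0833, 'joint_positions': array([ 3.54259784e-01,  4.91552914e-01,  1.76223465e+00, -1.25357295e-04,
        8.89093661e-01,  1.97812233e+00]), 'qd': array([-0.00070519, -0.0127841 , -0.01877209,  0.0002462 ,  0.00390144,
        0.00052259]), 'effort': array([ 7.73855019e-02, -4.43259358e+01, -1.80610496e+01,  1.40495988e-03,
       -5.12546289e-02,  1.48471227e-04]), 'tool_pos': array([0.44582937, 0.2463191 , 0.0548255 ]), 'tcp_rot': array([ 3.13992061e+00, -8.32072231e-02, -1.82197181e-03]), 'ft_force': array([0.6430538 , 0.71979888, 0.48440353]), 'ft_torque': array([-0.01483032, -0.05716115, -0.02533165]), 'gripper_force': 0.0, 'finger_gap': 4.118520042508317e-05}
0.076 4 [0.451 0.241 0.082] [0.456 0.253 0.083]
0.084 25 [0.442 0.234 0.084] [0.459 0.259 0.092]
0.092 19 [0.443 0.233 0.093] [0.457 0.261 0.1  ]
0.1 34 [0.441 0.234 0.1  ] [0.458 0.261 0.108]
0.108 21 [0.45  0.232 0.108] [0.459 0.26  0.116]
0.116 20 [0.451 0.234 0.116] [0.46  0.26  0.124]
0.124 37 [0.435 0.233 0.125] [0.462 0.262 0.132]
0.132 33 [0.438 0.231 0.132] [0.46  0.262 0.14 ]
```

View pics/low.png

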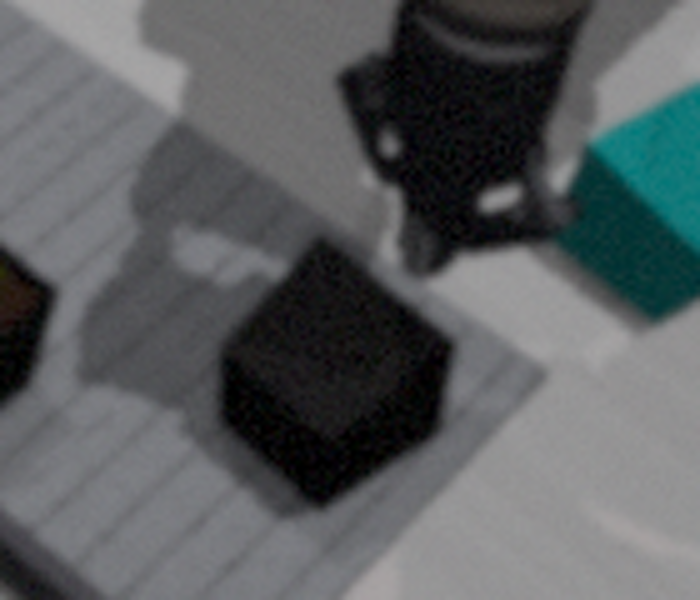

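The picture shows the tip at (425,270), clear behind the mouth edge, and the depth puts the real tip at z≈0.080. The tip therefore sits about 25 mm above the reported TCP in both pictures, and I'll use that offset from here. Starting the push.

```bash
python3 -m handwheel '{"rotation":[[0,0,0],[0,0,0],[0,0,0],[0,0,0],[0,0,0],[0,0,0],[0,0,0],[0,0,0],[0,0,0],[0,0,0]],"delta_pos":[[0.004,0,0],[0.004,0,0],[0.003,0,0],[0.002,0,0],[0.002,0,0],[0.002,0,0],[0.002,0,0],[0.002,0,-0.001],[0.002,0,-0.001],[0,0,0]],"grip":[0,0,0,0,0,0,0,0,0,0]}'
python3 -c "
from h import *
prof();print(get_state()['ft_force'])"
```

```text
clock: 6.97
tool_pos: [0.4696, 0.2453, 0.0573]
tcp_rot: [-3.14, 0.083, -0.001]
ft_force: [-1.3, -0.2, 0.2]
finger_gap: 0.0003
gripper_force: 0.5
0.47 118 [0.093 0.119 0.159]
0.48 395 [0.092 0.151 0.189]
0.49 114 [0.088 0.091 0.229]
0.5 177 [0.085 0.092 0.232]
0.51 97 [0.081 0.084 0.088]
0.52 92 [0.078 0.082 0.084]
0.53 99 [0.075 0.078 0.081]
0.54 194 [0.018 0.049 0.078]
0.55 111 [0.051 0.068 0.075]
[-1.13288292 -0.55664028  0.0368238 ]
```

Contact is −1.3 N, and the slope shows the pot has turned up about 8° with its base edge holding. Continuing along the arc.

```bash
python3 -m handwheel '{"rotation":[[0,0,0],[0,0,0],[0,0,0],[0,0,0],[0,0,0],[0,0,0],[0,0,0],[0,0,0],[0,0,0]],"delta_pos":[[0.003,0,-0.002],[0.003,0,-0.002],[0.003,0,-0.002],[0.003,0,-0.002],[0.003,0,-0.001],[0.003,0,-0.001],[0.003,0,-0.001],[0.003,0,-0.001],[0,0,0]],"grip":[0,0,0,0,0,0,0,0,0]}'
python3 -c "
from h import *
prof();print(get_state()['ft_force'])"
```

```text
clock: 7.77
tool_pos: [0.494, 0.2439, 0.0693]
tcp_rot: [-3.14, 0.084, -0.002]
ft_force: [-0.4, 0.1, 0.5]
finger_gap: 0.0001
gripper_force: 0.1
0.48 13 [0.106 0.148 0.152]
0.49 51 [0.106 0.145 0.158]
0.5 332 [0.105 0.145 0.201]
0.51 235 [0.099 0.161 0.199]
0.52 217 [0.092 0.1   0.25 ]
0.53 166 [0.086 0.091 0.244]
0.54 120 [0.078 0.083 0.087]
0.55 120 [0.039 0.077 0.081]
0.56 125 [0.051 0.07  0.074]
0.57 17 [0.066 0.068 0.07 ]
[-0.00759473  0.51729458 -0.15267066]
```

```bash
python3 -m handwheel '{"rotation":[[0,0,0],[0,0,0],[0,0,0],[0,0,0],[0,0,0],[0,0,0],[0,0,0]],"delta_pos":[[0.003,0,-0.001],[0.003,0,-0.001],[0.003,0,-0.001],[0.003,0,-0.001],[0.002,0,-0.001],[0.002,0,0],[0,0,0]],"grip":[0,0,0,0,0,0,0]}'
python3 -c "
from h import *
prof();print(get_state()['ft_force'])"
```

```text
clock: 8.4
tool_pos: [0.5096, 0.2431, 0.0741]
tcp_rot: [-3.14, 0.083, -0.001]
ft_force: [-1.0, -0.5, -0.1]
finger_gap: 0.0
gripper_force: 0.0
0.47 18 [0.042 0.045 0.046]
0.5 28 [0.112 0.153 0.158]
0.51 137 [0.109 0.137 0.18 ]
0.52 395 [0.106 0.167 0.205]
0.53 181 [0.096 0.104 0.258]
0.54 291 [0.088 0.233 0.258]
0.55 124 [0.078 0.084 0.089]
0.56 127 [0.07  0.075 0.081]
0.57 122 [0.062 0.067 0.071]
0.58 10 [0.062 0.064 0.066]
[-0.71809466 -0.4548565   0.80623752]
```

```bash
python3 -m handwheel '{"rotation":[[0,0,0],[0,0,0],[0,0,0],[0,0,0],[0,0,0],[0,0,0]],"delta_pos":[[0.002,0,-0.001],[0.002,0,0],[0.002,0,-0.001],[0.002,0,0],[0.001,0,0],[0,0,0]],"grip":[0,0,0,0,0,0]}'
python3 -c "
from h import *
prof();print(get_state()['ft_force'])"
```

```text
clock: 8.95
tool_pos: [0.5183, 0.2426, 0.0761]
tcp_rot: [3.14, -0.083, 0.0]
ft_force: [0.1, -0.1, 0.5]
finger_gap: -0.0
gripper_force: 0.0
0.51 31 [0.119 0.155 0.159]
0.52 352 [0.063 0.115 0.192]
0.53 392 [0.048 0.167 0.208]
0.54 147 [0.049 0.053 0.268]
0.55 248 [0.05  0.241 0.264]
0.56 72 [0.051 0.053 0.055]
0.57 76 [0.053 0.054 0.057]
0.58 26 [0.054 0.056 0.058]
0.6 390 [0.02  0.059 0.092]
[-0.11409592 -0.75581601  0.08263525]
```

The pot has dropped onto its base: its inside surface now reads about 0.05. I'll retract and look.

```bash
python3 -m handwheel '{"rotation":[[0,0,0],[0,0,0],[0,0,0],[0,0,0],[0,0,0],[0,0,0],[0,0,0],[0,0,0],[0,0,0]],"delta_pos":[[0,0,-0.02],[0,0,-0.03],[-0.03,0,0],[-0.03,0,0],[-0.03,0,0],[-0.03,0,0],[-0.03,0,0],[0,0,0],[0,0,0]],"grip":[0.5,0.5,0.5,0.5,0.5,0.5,0.5,0.5,0.5]}'
cat >> h.py <<'E'
def pot():
    n=np.array([.99854,.05402]);t=np.array([-n[1],n[0]])
    for nm in('top','scene'):
        s=snap(nm);C=pts(s).reshape(-1,3)
        a=C[:,:2]@n;b=C[:,:2]@t
        k=(a>.5)&(a<.69)&(b>.14)&(b<.28)&(C[:,2]>.07)&(C[:,2]<.095)
        D=np.c_[a[k],b[k]].astype(np.float32);hull=cv2.convexHull(D)
        print(nm,k.sum(),'rail frame n,t',cv2.minAreaRect(D),'z',np.percentile(C[k,2],[5,50,95]).round(3),'n ext',np.percentile(D[:,0],[1,99]).round(4),'t ext',np.percentile(D[:,1],[1,99]).round(4))
    return s
E
python3 -c "
from h import *
s=pot();save('up.png',s['img'][180:370,240:440],3.1)"
```

```text
clock: 9.75
tool_pos: [0.3673, 0.2508, 0.1265]
tcp_rot: [-3.14, 0.081, -0.001]
ft_force: [1.1, 0.5, -0.3]
finger_gap: 0.0428
gripper_force: 0.0
top 150 rail frame n,t ((0.5870766639709473, 0.2106701135635376), (0.0858781486749649, 0.08554746210575104), 85.1434555053711) z [0.071 0.079 0.085] n ext [0.5422 0.6307] t ext [0.1663 0.2547]
scene 455 rail frame n,t ((0.5905601978302002, 0.21128657460212708), (0.08513925969600677, 0.08626578748226166), 84.3277359008789) z [0.071 0.079 0.083] n ext [0.5467 0.6352] t ext [0.1676 0.2553]
```

View pics/up.png

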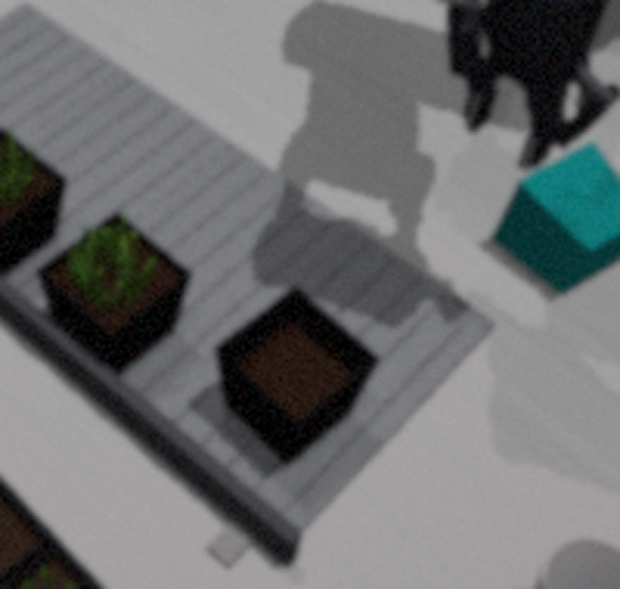

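The picture shows the pot standing on its base at crop (297,375), nearly square, in its gap about 42 mm short of home. Beside it is a turquoise pot at (560,220), which I must clear with the tool.

```bash
python3 - <<'E'
from h import *
for nm in('top','scene'):
    s=dict(np.load('/tmp/%s.npz'%nm));P=pts(s);C=P.reshape(-1,3);I=s['img'].reshape(-1,3).astype(int)
    k=(I[:,1]>I[:,0]+30)&(I[:,2]>I[:,0]+30)&(C[:,1]<.36)&(C[:,0]>.2)&(C[:,0]<.5)&(C[:,2]>.01)&(C[:,1]>.1)
    D=C[k];print(nm,k.sum(),D.min(0),D.max(0))
    T=get_state()['tool_pos'];k=(abs(C[:,0]-T[0])<.05)&(abs(C[:,1]-T[1])<.06)&(C[:,2]>.1)&(C[:,2]<.18)
    D=C[k]
    for z in np.arange(.1,.18,.01):
        E=D[(D[:,2]>z)&(D[:,2]<z+.01)]
        if len(E):print(round(z,2),len(E),E.min(0).round(3),E.max(0).round(3))
E
```

```text
top 13 [0.22250677 0.25014408 0.06564715] [0.32444075 0.32760788 0.58284534]
0.16 2 [0.353 0.219 0.163] [0.356 0.223 0.165]
scene 1322 [0.24710969 0.25104805 0.0100404 ] [0.33282007 0.3385318  0.08496663]
0.15 15 [0.364 0.224 0.153] [0.381 0.278 0.16 ]
0.16 50 [0.357 0.217 0.16 ] [0.381 0.287 0.17 ]
0.17 56 [0.357 0.215 0.17 ] [0.382 0.287 0.18 ]
```

```bash
python3 -m handwheel '{"rotation":[[0,0,-6],[0,0,0],[0,0,0],[0,0,0],[0,0,0],[0,0,0],[0,0,0],[0,6.25,0],[0,6.25,0],[0,6.25,0],[0,6.25,0],[0,0,0],[0,0,0]],"delta_pos":[[0,0,0],[0.029,0.005,0],[0.029,0.005,0],[0.029,0.005,0],[0.029,0.005,0],[0,0,0.02],[0,0,0.02],[0,0,0],[0,0,0],[0,0,0],[0,0,0],[0,0,0],[0,0,0]],"grip":[0.35,0.35,0.35,0.35,0.35,0.35,0.35,0.35,0.35,0.35,0.35,0.35,0.35]}'
cat >> h.py <<'E'
def fing():
    s=snap('scene');C=pts(s).reshape(-1,3);T=get_state()['tool_pos']
    k=(C[:,0]>T[0]-.06)&(C[:,0]<T[0]+.015)&(abs(C[:,1]-T[1])<.05)
    for z in np.arange(.012,.15,.008):
        D=C[k&(C[:,2]>z)&(C[:,2]<z+.008)]
        if len(D)>2: print(round(z,3),len(D),D.min(0).round(3),D.max(0).round(3))
    return s
E
python3 -c "
from h import *
fing();print(get_state()['tcp_rot'])"
```

```text
clock: 10.93
tool_pos: [0.4856, 0.2354, 0.0855]
tcp_rot: [-3.065, -0.079, -0.654]
ft_force: [0.4, 0.3, -0.0]
finger_gap: 0.03
gripper_force: 0.0
0.108 15 [0.463 0.215 0.108] [0.485 0.257 0.116]
0.116 52 [0.459 0.207 0.116] [0.487 0.264 0.124]
0.124 56 [0.455 0.207 0.124] [0.483 0.264 0.132]
0.132 57 [0.451 0.207 0.132] [0.479 0.264 0.14 ]
0.14 55 [0.448 0.207 0.14 ] [0.474 0.265 0.148]
0.148 74 [0.441 0.197 0.148] [0.472 0.282 0.156]
[-3.06376334 -0.07690572 -0.65624534]
```

```bash
python3 -m handwheel '{"rotation":[[0,0,0],[0,0,0],[0,0,0],[0,0,0],[0,0,0]],"delta_pos":[[-0.0085,0,0.0181],[-0.0085,0,0.0181],[-0.0085,0,0.0181],[0,0,0],[0,0,0]],"grip":[0.35,0.35,0.35,0.35,0.35]}'
python3 -c "
from h import *
fing()"
```

```text
clock: 11.4
tool_pos: [0.4877, 0.2378, 0.0307]
tcp_rot: [3.073, 0.074, 0.648]
ft_force: [0.4, 0.0, -0.3]
finger_gap: 0.0297
gripper_force: 0.0
0.052 9 [0.468 0.221 0.052] [0.484 0.26  0.06 ]
0.06 40 [0.463 0.213 0.06 ] [0.487 0.266 0.068]
0.068 53 [0.459 0.211 0.068] [0.485 0.267 0.076]
0.076 52 [0.453 0.209 0.076] [0.482 0.266 0.084]
0.084 47 [0.459 0.21  0.084] [0.478 0.267 0.092]
0.092 52 [0.445 0.193 0.093] [0.475 0.283 0.1  ]
0.1 134 [0.44 0.19 0.1 ] [0.474 0.286 0.108]
0.108 98 [0.432 0.19  0.108] [0.47  0.287 0.116]
0.116 75 [0.442 0.189 0.116] [0.469 0.288 0.124]
0.124 93 [0.441 0.188 0.124] [0.466 0.288 0.132]
0.132 112 [0.439 0.189 0.132] [0.464 0.288 0.14 ]
0.14 121 [0.43  0.189 0.14 ] [0.46  0.288 0.148]
0.148 156 [0.428 0.189 0.148] [0.459 0.288 0.156]
```

```bash
python3 -m handwheel '{"rotation":[[0,0,0],[0,0,0],[0,0,0],[0,0,0],[0,0,0],[0,0,0],[0,0,0]],"delta_pos":[[-0.0042,0,0.0091],[-0.0042,0,0.0091],[-0.002,0,0.0045],[-0.0012,0,0.0027],[0,0,0],[0,0,0],[0,0,0]],"grip":[0.35,0.35,0.35,0.35,0.35,0.35,0.35]}'
python3 -c "
from h import *
fing()"
```

```text
clock: 12.03
tool_pos: [0.4883, 0.243, 0.0131]
tcp_rot: [3.063, 0.07, 0.628]
ft_force: [-0.6, 0.2, -0.1]
finger_gap: 0.0301
gripper_force: 0.0
0.036 14 [0.464 0.226 0.036] [0.486 0.27  0.044]
0.044 42 [0.458 0.215 0.044] [0.488 0.273 0.052]
0.052 49 [0.46  0.215 0.052] [0.485 0.272 0.06 ]
0.06 49 [0.453 0.216 0.06 ] [0.482 0.272 0.068]
0.068 44 [0.458 0.216 0.068] [0.478 0.273 0.076]
0.076 65 [0.447 0.198 0.076] [0.475 0.287 0.084]
0.084 127 [0.44  0.196 0.084] [0.475 0.292 0.092]
0.092 90 [0.435 0.193 0.092] [0.472 0.293 0.1  ]
0.1 77 [0.441 0.193 0.1  ] [0.471 0.292 0.108]
0.108 93 [0.45  0.194 0.108] [0.469 0.292 0.116]
0.116 107 [0.439 0.193 0.116] [0.466 0.293 0.124]
0.124 118 [0.432 0.193 0.124] [0.462 0.292 0.132]
0.132 166 [0.428 0.193 0.132] [0.461 0.291 0.14 ]
0.14 138 [0.429 0.204 0.14 ] [0.457 0.285 0.148]
0.148 35 [0.43  0.207 0.148] [0.444 0.282 0.155]
```

```bash
python3 -c "
from h import *
s=get_state();print(s['joint_positions'].round(3),s['tool_pos'],s['tcp_rot'])
R=cv2.Rodrigues(s['tcp_rot'])[0];print(R.round(3))"
```

```text
[ 0.425  0.513  2.029 -0.638  0.283  2.538] [0.48826461 0.24301154 0.012978  ] [3.06330621 0.06966936 0.62787216]
[[ 0.918  0.041  0.393]
 [ 0.046 -0.999 -0.005]
 [ 0.393  0.022 -0.919]]
```

```bash
python3 -m handwheel '{"rotation":[[1.4,-3,0],[0,0,0],[0,0,0],[0,0,0],[0,0,0]],"delta_pos":[[0,0,0],[0.0095,0.003,0.003],[0.0095,0.002,0.003],[0.0095,0,0.003],[0,0,0]],"grip":[0.35,0.35,0.35,0.35,0.35]}'
python3 -c "
from h import *
s=get_state();print(s['joint_positions'].round(3),s['tool_pos'],s['tcp_rot'])
R=cv2.Rodrigues(s['tcp_rot'])[0];print(R.round(3), s['tool_pos'][:2]@[-.054,.9985])
fing();pot()"
```

```text
clock: 12.5
tool_pos: [0.5203, 0.2384, 0.0152]
tcp_rot: [3.085, 0.071, 0.581]
ft_force: [-0.2, -0.1, -0.3]
finger_gap: 0.03
gripper_force: 0.0
[ 0.37   0.535  1.942 -0.39   0.337  2.242] [0.52025238 0.23844357 0.01518019] [3.08475937 0.07132195 0.58081226]
[[ 0.931  0.044  0.364]
 [ 0.045 -0.999  0.007]
 [ 0.363  0.01  -0.932]] 0.20999227782836907
0.044 22 [0.498 0.213 0.046] [0.516 0.267 0.052]
0.052 50 [0.495 0.21  0.052] [0.518 0.267 0.06 ]
0.06 53 [0.493 0.21  0.06 ] [0.516 0.268 0.068]
0.068 42 [0.488 0.211 0.068] [0.512 0.267 0.076]
0.076 48 [0.483 0.202 0.076] [0.51  0.272 0.084]
0.084 122 [0.479 0.19  0.084] [0.511 0.285 0.092]
0.092 110 [0.47  0.189 0.092] [0.507 0.288 0.1  ]
0.1 69 [0.473 0.189 0.1  ] [0.504 0.288 0.108]
0.108 95 [0.476 0.189 0.108] [0.504 0.288 0.116]
0.116 91 [0.478 0.188 0.116] [0.501 0.287 0.124]
0.124 113 [0.475 0.188 0.124] [0.498 0.288 0.132]
0.132 152 [0.466 0.188 0.132] [0.498 0.288 0.14 ]
0.14 167 [0.461 0.196 0.14 ] [0.495 0.28  0.148]
0.148 67 [0.463 0.199 0.148] [0.483 0.277 0.156]
top 154 rail frame n,t ((0.5660269856452942, 0.20886223018169403), (0.09354794770479202, 0.12751854956150055), 86.11299133300781) z [0.072 0.08  0.089] n ext [0.5015 0.6313] t ext [0.166  0.2554]
scene 659 rail frame n,t ((0.56658536195755, 0.207745760679245), (0.09606285393238068, 0.13491982221603394), 87.22808837890625) z [0.071 0.08  0.092] n ext [0.5013 0.6346] t ext [0.1667 0.2557]
```

```bash
python3 -m handwheel '{"rotation":[[0,0,0],[0,0,0],[0,0,0],[0,0,0]],"delta_pos":[[-0.0029,0,0.0075],[-0.0029,0,0.0075],[0,0,0],[0,0,0]],"grip":[0.35,0.35,0.35,0.35]}'
python3 -c "
from h import *
s=get_state();print(s['joint_positions'].round(3),s['tool_pos'],s['tcp_rot'])
R=cv2.Rodrigues(s['tcp_rot'])[0];print(R.round(3), s['tool_pos'][:2]@[-.054,.9985])"
```

```text
clock: 12.98
tool_pos: [0.5172, 0.238, -0.0026]
tcp_rot: [3.084, 0.074, 0.574]
ft_force: [0.1, 0.4, -0.1]
finger_gap: 0.0301
gripper_force: 0.0
[ 0.372  0.568  1.956 -0.441  0.299  2.296] [ 0.51722993  0.23795408 -0.002607  ] [3.08439695 0.07365965 0.57372188]
[[ 0.932  0.046  0.359]
 [ 0.047 -0.999  0.005]
 [ 0.359  0.012 -0.933]] 0.20966672884906395
```

```bash
python3 -m handwheel '{"rotation":[[0,0,0],[0,0,0],[0,0,0],[0,0,0],[0,0,0],[0,0,0],[0,0,0],[0,0,0],[0,0,0],[0,0,0]],"delta_pos":[[0.0047,0,0.0018],[0.0047,0,0.0018],[0.0047,0,0.0018],[0.0028,0,0.0011],[0.0028,0,0.0011],[0.0028,0,0.0011],[0.0028,0,0.0011],[0.0028,0,0.0011],[0,0,0],[0,0,0]],"grip":[0.35,0.35,0.35,0.35,0.35,0.35,0.35,0.35,0.35,0.35]}'
cat >> h.py <<'E'
def far():
    n=np.array([.99854,.05402]);t=np.array([-n[1],n[0]])
    s=snap('scene');C=pts(s).reshape(-1,3);a=C[:,:2]@n;b=C[:,:2]@t
    k=(a>.56)&(a<.69)&(b>.14)&(b<.28)&(C[:,2]>.074)&(C[:,2]<.09)
    D=np.c_[a[k],b[k]]
    e=[]
    for lo in np.arange(D[:,1].min(),D[:,1].max(),.008):
        m=(D[:,1]>=lo)&(D[:,1]<lo+.008)
        if m.sum()>3:e.append((lo+.004,np.percentile(D[m,0],95)))
    e=np.array(e)[1:-1];p=np.polyfit(e[:,0],e[:,1],1)
    print('far rim n at centre',np.polyval(p,.21),'(home .6733) yaw deg',-np.degrees(np.arctan(p[0])),'t ext',np.percentile(D[:,1],[1,99]))
    S=get_state();print(S['tool_pos'],S['ft_force'].round(2),S['joint_positions'][4].round(3))
    return s
E
python3 -c "
from h import *
far()"
```

```text
clock: 13.82
tool_pos: [0.5487, 0.2396, -0.0017]
tcp_rot: [3.085, 0.073, 0.578]
ft_force: [0.7, 1.0, 0.0]
finger_gap: 0.0296
gripper_force: 0.0
far rim n at centre 0.6397761335781408 (home .6733) yaw deg -0.5913771277450096 t ext [0.17140898 0.25589734]
[ 0.54859441  0.23961608 -0.00167238] [ 0.08  0.12 -0.01] 0.334
```

The pot is sliding and has turned square, now within about 1° of the rail. Continuing.

```bash
python3 -m handwheel '{"rotation":[[0,0,0],[0,0,0],[0,0,0],[0,0,0],[0,0,0],[0,0,0],[0,0,0],[0,0,0],[0,0,0],[0,0,0]],"delta_pos":[[0.0028,0,0.0011],[0.0028,0,0.0011],[0.0028,0,0.0011],[0.0028,0,0.0011],[0.0028,0,0.0011],[0.0028,0,0.0011],[0.0028,0,0.0011],[0.0028,0,0.0011],[0,0,0],[0,0,0]],"grip":[0.35,0.35,0.35,0.35,0.35,0.35,0.35,0.35,0.35,0.35]}'
python3 -c "
from h import *
far()"
```

```text
clock: 14.7
tool_pos: [0.573, 0.2406, -0.0018]
tcp_rot: [3.085, 0.073, 0.578]
ft_force: [-0.7, 0.7, -1.0]
finger_gap: 0.0298
gripper_force: 0.0
far rim n at centre 0.6633213498669939 (home .6733) yaw deg -2.517465155415945 t ext [0.16258758 0.25984309]
[ 0.57280076  0.24064541 -0.00173037] [0.34 0.04 0.78] 0.364
```

```bash
python3 -m handwheel '{"rotation":[[0,0,0],[0,0,0],[0,0,0],[0,0,0],[0,0,0],[0,0,0],[0,0,0]],"delta_pos":[[0.0019,0,0.0007],[0.0019,0,0.0007],[0.0019,0,0.0007],[0.0019,0,0.0007],[0.0009,0,0.0004],[0,0,0],[0,0,0]],"grip":[0.35,0.35,0.35,0.35,0.35,0.35,0.35]}'
python3 -c "
from h import *
far()"
```

```text
clock: 15.33
tool_pos: [0.5817, 0.241, -0.0018]
tcp_rot: [3.085, 0.073, 0.577]
ft_force: [-1.1, 0.2, -1.3]
finger_gap: 0.0299
gripper_force: 0.1
far rim n at centre 0.6712937595963573 (home .6733) yaw deg -0.4715327240585869 t ext [0.16162897 0.26035787]
[ 0.58167157  0.24099815 -0.00174451] [-0.37 -0.76 -0.27] 0.376
```

Now 1 mm steps until the rail pushes back.

```bash
python3 -m handwheel '{"rotation":[[0,0,0],[0,0,0],[0,0,0],[0,0,0]],"delta_pos":[[0.0009,0,0.0004],[0.0009,0,0.0004],[0.0009,0,0.0004],[0,0,0]],"grip":[0.35,0.35,0.35,0.35]}'
python3 -m handwheel '{"rotation":[[0,0,0],[0,0,0],[0,0,0]],"delta_pos":[[0.0009,0,0.0004],[0.0009,0,0.0004],[0,0,0]],"grip":[0.35,0.35,0.35]}'
python3 -c "
from h import *
far()"
```

```text
clock: 15.72
tool_pos: [0.5845, 0.2411, -0.0019]
tcp_rot: [3.084, 0.073, 0.577]
ft_force: [-1.7, 0.3, 0.7]
finger_gap: 0.0297
gripper_force: 0.8
clock: 15.97
tool_pos: [0.5865, 0.2412, -0.002]
tcp_rot: [3.085, 0.073, 0.577]
ft_force: [-2.4, 0.6, 1.1]
finger_gap: 0.0298
gripper_force: 0.8
far rim n at centre 0.6763985334626895 (home .6733) yaw deg -2.0915054725961837 t ext [0.16166975 0.25880304]
[ 0.58655254  0.24122219 -0.00201201] [-0.98  0.09  0.96] 0.383
```

```bash
python3 -m handwheel '{"rotation":[[0,0,0],[0,0,0],[0,0,0]],"delta_pos":[[0.0009,0,0.0004],[0.0009,0,0.0004],[0,0,0]],"grip":[0.35,0.35,0.35]}'
python3 -c "
from h import *
far()"
```

```text
clock: 16.27
tool_pos: [0.588, 0.2412, -0.0023]
tcp_rot: [3.084, 0.073, 0.576]
ft_force: [-4.1, -0.4, 1.2]
finger_gap: 0.0296
gripper_force: 1.8
far rim n at centre 0.6776629713184515 (home .6733) yaw deg -2.0303642091650813 t ext [0.16096796 0.25964878]
[ 0.58803638  0.24121495 -0.00227562] [-3.35  0.61  3.01] 0.386
```

```bash
python3 -m handwheel '{"rotation":[[0,0,0],[0,0,0],[0,0,0]],"delta_pos":[[0.0009,0,0.0004],[0.0009,0,0.0004],[0,0,0]],"grip":[0.35,0.35,0.35]}'
python3 -c "
from h import *
far()"
```

```text
clock: 16.57
tool_pos: [0.5883, 0.241, -0.0029]
tcp_rot: [3.084, 0.073, 0.571]
ft_force: [-9.6, 0.7, 6.2]
finger_gap: 0.0297
gripper_force: 4.8
far rim n at centre 0.6734200313673647 (home .6733) yaw deg -14.20055970135285 t ext [0.16017802 0.25981187]
[ 0.58828063  0.24104853 -0.00297309] [-10.08   0.05   5.44] 0.39
```

The rail now resists with about 10 N, so the pot is home. Backing off gently, straight back and then up.

```bash
python3 -m handwheel '{"rotation":[[0,0,0],[0,0,0],[0,0,0],[0,0,0],[0,0,0],[0,0,0],[0,0,0],[0,0,0],[0,0,0],[0,0,0],[0,0,0],[0,0,0],[0,0,0],[0,0,0]],"delta_pos":[[-0.0009,0,-0.0004],[-0.0019,0,-0.0007],[-0.0019,0,-0.0007],[-0.0047,0,-0.0018],[-0.0093,0,-0.0036],[-0.0093,0,-0.0036],[-0.014,0,-0.0054],[-0.014,0,-0.0054],[0,0,-0.03],[0,0,-0.03],[0,0,-0.03],[0,0,-0.03],[0,0,0],[0,0,0]],"grip":[0.35,0.35,0.35,0.35,0.35,0.35,0.35,0.35,0.35,0.35,0.35,0.35,0.35,0.35]}'
python3 -c "
from h import *
pot();s=far();save('end.png',s['img'][180:370,200:440],3)"
```

```text
clock: 17.78
tool_pos: [0.4877, 0.2385, 0.1117]
tcp_rot: [3.085, 0.073, 0.584]
ft_force: [-0.2, -0.2, -0.5]
finger_gap: 0.0298
gripper_force: 0.0
top 151 rail frame n,t ((0.6324682235717773, 0.21356888115406036), (0.08352546393871307, 0.0860917717218399), 89.59449005126953) z [0.072 0.079 0.085] n ext [0.5904 0.6753] t ext [0.1721 0.2552]
scene 463 rail frame n,t ((0.6362535953521729, 0.2127334177494049), (0.08514802902936935, 0.08609820157289505), 89.86087799072266) z [0.071 0.079 0.083] n ext [0.5944 0.6789] t ext [0.1715 0.2551]
far rim n at centre 0.6784834775571708 (home .6733) yaw deg -0.2404268546809344 t ext [0.17104294 0.25543275]
[0.48666178 0.23765167 0.10852165] [ 0.3   1.08 -0.83] 0.553
```

View pics/end.png

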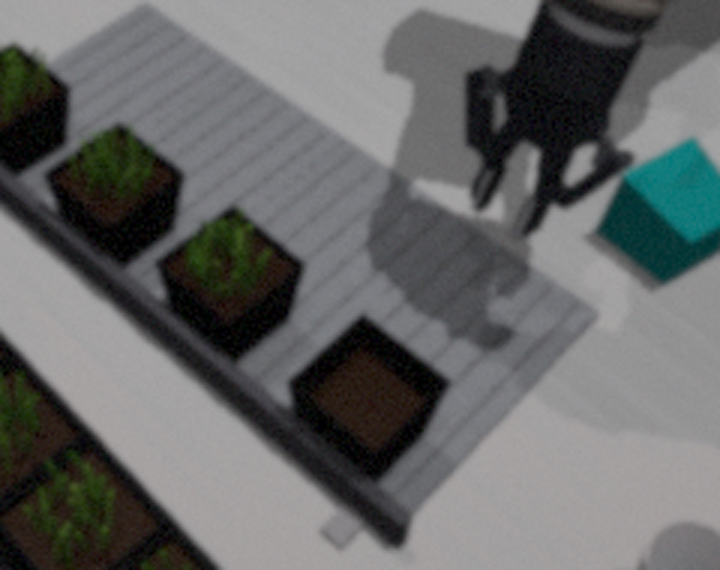

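The picture shows the pot at (368,395), upright and flush against the rail in its gap. It is within 0.5° of square, with its centre at n≈0.632–0.636 against 0.631 for home. The planted pots and the turquoise pot are where they were, and the robot is clear.

```bash
python3 -c "
from station import bot
print(bot.sign_off())"
```

```text
the job is handed in; nothing more can be done
None
```

The fallen pot stands on its base again, square against the rail in its gap (within 0.5° in the last picture), the nearby planted pots look undisturbed, and the job is handed in.

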